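Lock the telescoping hold-down onto a specimen cup

TASK

The cup standing in the nest of the bench mixer must be clamped before the mixer is run. Twist the wing knob of the telescoping hold-down anticlockwise to unlock it, slide the rod down until its foot presses on the cup's lid with about 10 N, and twist the knob back clockwise to lock it, so that the foot keeps pressing on the lid after you let go. Do not force the rod along while it is locked, do not press the lid with more than 18 N, and leave the other things on the table alone.

Things in the scene. Friction and masses are not known exactly. Their poses are not given: they have to be found in the camera images.
- mixer: Low white bench mixer, 150x150x34 mm, bolted to the bench; aluminium platform (top 43 mm) with a cup nest, and at the back a 20 mm column (216 mm high) with a bracket holding an upright outer tube (36 mm wide, z 156 to 224 mm) over the nest. Origin under the housing's centre, z up; front panel faces -x. Nest and rod axis at x -20 mm, column at x +52 mm.
- hold_foot: Rubber foot of the hold-down: round pad 40 mm across under the outer tube, on a swivel: it moves up and down with the rod but does not turn. Origin at the centre of its underside. It is stiff: yields 1 mm for each 8 N.
- hold_slide (a joint): How far the rod with knob and foot is slid down out of the outer tube, m, 0 to 0.036; 0.002 to 0.016 at the start. Rod, knob and foot weigh 0.14 kg; a wiper drags with 2 N either way, so an unlocked rod stays where it is let go, and the push felt at the knob is not quite the force on the lid. Locked, the rod slips only at some 30 N.
- hold_rod (a joint): Twist of the 16 mm inner rod and its knob, rad, anticlockwise seen from above; 0 to 0.12 at the start. 0 is the stop of the locked end, wing across the bracket (along the mixer's y). A cam inside grips the rod: fully below 0.3, less and less up to 0.75; above 0.8 it slides freely; stop at 1.45. Turning in or out of lock takes up to 0.8 N m. The rod does not move along as it twists.
- knob_grip (a point): Point to grip on the grey wing knob on top of the rod, on the rod's axis. Wing: 48 mm long along this frame's y, 20 mm thick along its x (grip across x), 28 mm high, top 12 mm above the point, underside 16 mm below it. The point is 149 mm above the foot's underside. With the foot on the lid the outer tube's top is 35 mm below the point.
- cup: White specimen cup with screw lid, 63 mm across the lid, 65 mm high, standing loose in the nest under the foot, between six rubber pins. Origin at the centre of its underside. At the start the lid's top is 14 to 28 mm under the foot. It weighs 0.02 to 0.07 kg.
- nest (a point): Centre of the nest's rubber pad on which the cup stands, on the rod's axis, 45 mm above the bench.
- spare_cup: A second cup like the first, on the bench at the left side of the mixer. Leave alone.
- small_bottle: Small white bottle with a coloured cap, 33 mm wide, 58 mm high, at the right side of the mixer. Leave alone.
- forceps: Steel forceps, 124 mm long, lying at the right side of the mixer. Leave alone.
- tape: Roll of tape, 96 mm across, 25 mm high, on the bench at the left. Leave alone.
- pen: Marker pen, 135 mm long, lying on the bench at the left. Leave alone.
- caps_box: Small carton, 50x90x35 mm, on the bench at the right. Leave alone.
- pipette: Hand pipette, 234 mm long, lying on the bench at the right. Leave alone.
Things that resemble listed ones, but are neither listed nor needed, are in the scene too. What is shaped like the cup but purple is not meant.

How it is judged:
On the way, in this order (a step that is already met when the one before it is completed fails the run):
1. the hold-down is unlocked: the knob stands more than 0.75 rad anticlockwise of its locked stop (value of joint hold_rod above 0.75 rad), for 0.1 s.
2. still unlocked, the rod is slid down until its foot presses on the cup's lid with more than 4 N (value of joint hold_rod above 0.7 rad and contact force between hold_foot and cup above 4 N), for 0.2 s.
3. the knob is twisted back clockwise to lock, with the foot still pressing on the lid (value of joint hold_rod below 0.3 rad and contact force between hold_foot and cup above 4 N), for 0.2 s.
At the end, for the whole second after the job is handed in: The knob stands within 0.3 rad of its locked stop and is let go, the foot presses on the lid of the cup with 6 to 16 N by itself, and the cup stands upright in the nest (within 6 mm of its centre) (value of joint hold_rod below 0.3 rad and contact force between hold_foot and cup between 6 and 16 N and angle between cup's own z axis and vertical below 0.06 rad and horizontal distance between cup and nest below 0.006 m and linear speed of hold_foot below 0.003 m/s and velocity of joint hold_slide below 0.003 m/s); the robot touches nothing.
It fails at once if the lid is pressed with more than 18 N (contact force between hold_foot and cup above 18 N).
It fails at once if the rod is forced along through its closed lock (value of joint hold_rod below 0.3 rad and (velocity of joint hold_slide above 0.015 m/s or velocity of joint hold_slide below -0.015 m/s)).
It fails at once if a bystander is moved (distance of any of spare_cup, small_bottle, forceps, tape, pen, caps_box, pipette from where it was at the start of the episode above 0.02 m).
It also fails if it takes over 54 s, if anything falls off the work surface, if the arm or the gripper's body presses on something with over 40 N, if the wrist force passes 120 N, or if a joint passes its speed limit or range.

ROBOT

A 6-joint arm with a two-finger parallel gripper is mounted at the origin on a cart in front of the work surface, level with it; the furniture and walls round the work are solid. World frame = base frame: x ahead of the robot, y to its left, z up, the work surface at z = 0. Lengths are in m, angles in rad, forces in N, time in s.
With the tool pointing down it reaches from about 0.25 to 0.775 m from the base axis. Payload 4 kg.
Tool frame: the origin (TCP) lies midway between the tips of the shut fingers; the grasp point (between the pads) lies 19 mm behind it (robot.tcp_to_grasp is the distance from the TCP to the grasp point, in m); z points along the fingers, y is the line along which they close (so a half turn about z gives the same grasp; the last joint's range is limited). The gripper opens to 94 mm and grips with 3 to 60 N. Pads are 16 mm wide; open, the fingers measure 119 mm over their backs; the gripper's body (75 mm by 177 mm) begins 78 mm behind the grasp point.
Start: joints at [-1.368, 0.087, 1.371, -0, 1.684, -0.103], TCP at [0.166, -0.525, 0.206] pointing down, gripper open.
Joint ranges: [-3.1, 3.1], [-0.76, 2.03], [0.27, 2.55], [-1.08, 4.22], [0.17, 2.65], [-2.57, 2.57]. Speed limits (rad/s): [2.79, 2.79, 3.14, 3.14, 3.14, 3.14].

INTERFACE

Orientations are given as a unit quaternion [x, y, z, w].
In Python, from cell import robot gives the robot as it stands. The module is installed in compiled form; this text tells all that it offers.
- The arm moves only by the shell command python3 -m creep 'ROWS' [FORCE]. ROWS is one flat JSON list of numbers that holds 1 to 10 rows one after another, with no inner brackets; each row has 5 numbers: the opening from 0.0 (shut) to 1.0 (fully open), then dx, dy, dz in a scale on which 1.0 is 250 mm, then a turn about the tool's z in fractions of the full range, 1 being pi rad; each row is the pose to reach, as a shift and turn from the pose commanded when the command began, along the tool's axes at that moment; what a row does not reach only later rows make up. A row lasts 1/12 s, in which the tool goes at most 0.0417 m and 0.125 rad, less where a joint would pass 70% of its speed; a pose out of reach is approached as far as the arm can. The fingers move at their own pace and stop on an object; FORCE is the grip in N (left out, the last holds). Time passes only in rows, so rows that do not move let the fingers close. It prints the time, the measured TCP pose, the force, the opening and the grip force at its end. A shift or turn number past 1, either way, is cut back to 1. Input that does not fit is refused with a message, and nothing moves.
- robot.observe(): the state, without advancing time (a new reading comes with each control period).
- robot.grab_frame(name): name is "scene" or "top" or "wrist"; returns the picture (480x640x3 uint8, red, green, blue); there is no depth.
- robot.camera_info(name): a dict with "fx", "fy", "cx", "cy" (pixels), "k1" (the pictures are not rectified: a ray, as slopes to the right and down, at radius r is drawn at 1 + k1 r^2 times it, then the intrinsics apply), "origin" and "attitude" of the camera in the world; the wrist camera has in their place "mount" (4x4, takes a point from camera to tool coordinates, whose origin is the TCP and whose axes are the flange's). Camera axes: x right, y up, looking along -z (the intrinsics and any distortion apply to the point x, -y, -z); pixel columns grow to the right and rows downward; lengths in m; the calibration is good to about 2 mm. A picture is of the moment at which its call begins: read the wrist's pose just before it. camera_info takes no time and is no camera call.
- robot.job_done(): hands the job in; it is judged then, once.
The state is a dict: "clock": time; "q": joint angles; "qvel": joint speeds; "tau": joint torques, N m; "ee_pos": TCP position; "ee_rot": TCP orientation; "contact_force": force on the tool from outside, world axes, zero at the start; "torque": the same for the moment, N m; "opening": opening from 0.0 (shut) to 1.0 (fully open); "grip_force": force on a finger pad.
Only numpy, scipy, OpenCV 4.12 (cv2) and the standard library are available. Lean on these libraries where they do the work, as an engineer would, in place of code of your own. Each camera call takes 0.05 s, during which the arm holds its last target. There are 200 camera calls.

## Working session

There is one attempt and no reset: what is moved stays moved. The work goes in short steps, Python scripts to look and compute and a shell command to move; the robot and the scene stay as the last step left them, time stands still between calls to the robot, and variables do not carry over. Pictures are saved under pics/ and viewed, at most 10 in all, crops included, and the job is handed in when it is done.

```bash
mkdir -p pics; python3 - <<'E'
from cell import robot
import cv2
for n in ("scene","top"):
    cv2.imwrite(f"pics/{n}0.png",cv2.cvtColor(robot.grab_frame(n),cv2.COLOR_RGB2BGR)); print(n,robot.camera_info(n))
print(robot.camera_info("wrist")); print(robot.observe())
E
```

```text
scene {'fx': 496.45176592164825, 'fy': 496.45176592164825, 'cx': 323.3733434725563, 'cy': 237.89781608287413, 'k1': -0.14166619034101346, 'origin': array([-0.07947655,  0.59791945,  0.89884073]), 'attitude': array([-0.16116981,  0.41805846,  0.84030353, -0.30519075])}
top {'fx': 568.9479999288181, 'fy': 568.9479999288181, 'cx': 321.75241026399783, 'cy': 246.25888401279744, 'k1': -0.0944208403081563, 'origin': array([ 0.35112906, -0.10614112,  1.41752872]), 'attitude': array([ 0.06030152, -0.04425363, -0.70404593,  0.70620441])}
{'fx': 398.65591014294927, 'fy': 398.65591014294927, 'cx': 323.7793181614272, 'cy': 240.89840229830142, 'k1': -0.06192277629260347, 'mount': array([[-4.61758608e-04,  9.69362755e-01,  2.45633133e-01,
         7.10405358e-02],
       [ 9.99999346e-01,  7.04664984e-04, -9.01009082e-04,
        -4.86612079e-04],
       [-1.04649371e-03,  2.45632556e-01, -9.69362446e-01,
        -1.78875024e-01],
       [ 0.00000000e+00,  0.00000000e+00,  0.00000000e+00,
         1.00000000e+00]])}
{'clock': 0.1, 'q': array([-1.36810591e+00,  8.79077784e-02,  1.37212603e+00, -4.36495719e-05,
        1.68359535e+00, -1.03129289e-01]), 'qvel': array([ 0.00056796, -0.00159238, -0.00216765,  0.00060538,  0.00015448,
        0.00020102]), 'tau': array([ 2.00300965e-03, -3.41251123e+01, -3.03302336e+01,  7.20533263e-02,
        3.04045749e-02, -9.68026870e-05]), 'ee_pos': array([ 0.16545471, -0.52399398,  0.20439502]), 'ee_rot': array([ 9.88331908e-01,  1.52312188e-01, -7.23297738e-05, -1.01590813e-03]), 'contact_force': array([0.16791981, 0.08395195, 0.86526536]), 'torque': array([-0.02395918, -0.03119944, -0.02356204]), 'grip_force': 0.0, 'opening': 1.00122222576345}
```

View pics/scene0.png

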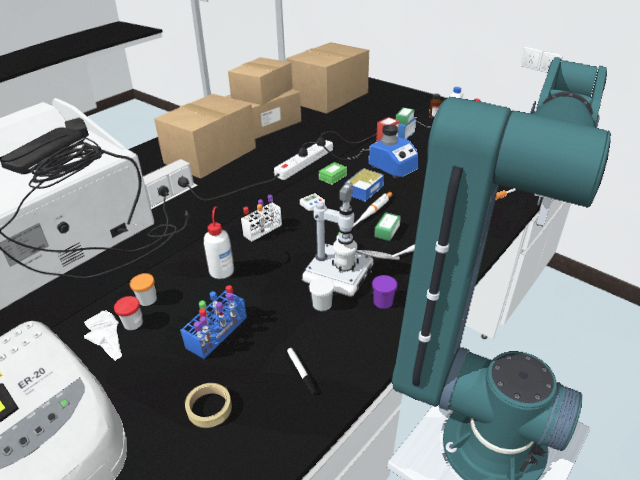

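View pics/top0.png

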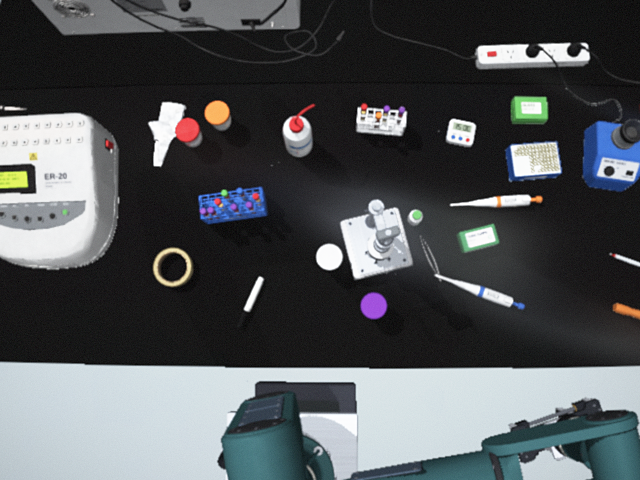

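The scene view shows the mixer with the column at about (321,230), the tube at (346,225) and the knob at (347,192). In the top view the mixer is around (377,243), with the column top at about (376,207) and the knob at about (383,241). The white cup at (329,257) is the spare, and the purple one at (374,306) is a decoy. I'll enlarge the mixer in both views.

```bash
python3 - <<'E'
import cv2,numpy as np
a=cv2.imread("pics/scene0.png")[175:300,295:395]; b=cv2.imread("pics/top0.png")[190:290,330:450]
a=cv2.resize(a,None,fx=4,fy=4,interpolation=2); b=cv2.resize(b,None,fx=3.33333,fy=3.33333,interpolation=2)
c=np.zeros((500,800,3),np.uint8); c[:500,:400]=a; c[:b.shape[0],400:400+b.shape[1]]=b[:, :400]
cv2.imwrite("pics/crop0.png",c)
E
```

```text
(no output)
```

View pics/crop0.png

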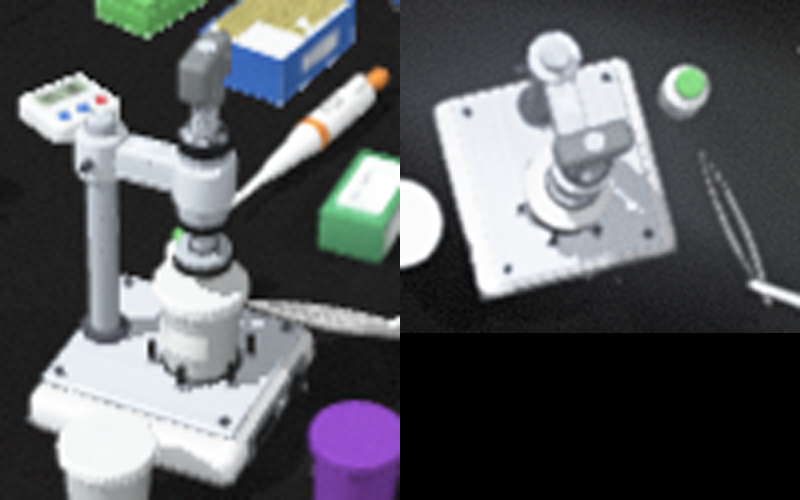

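The crop shows the wing knob with its top centre at scene px (347,186) and top px (388,233). The column top is at top px (377,206), and the mixer corners are visible. Next I'll triangulate the knob and work out the yaw.

```bash
cat > h.py <<'E'
import numpy as np,cv2
from scipy.spatial.transform import Rotation as R
from cell import robot
def cam(n):
    i=robot.camera_info(n)
    if n=="wrist":
        s=robot.observe(); T=np.eye(4); T[:3,:3]=R.from_quat(s["ee_rot"]).as_matrix(); T[:3,3]=s["ee_pos"]; M=T@i["mount"]; return i,M[:3,3],M[:3,:3]
    return i,np.array(i["origin"]),R.from_quat(i["attitude"]).as_matrix()
def ray(n,u,v,c=None):
    i,o,A=c or cam(n); K=np.array([[i["fx"],0,i["cx"]],[0,i["fy"],i["cy"]],[0,0,1]])
    p=cv2.undistortPoints(np.array([[[u,v]]],float),K,np.array([i["k1"],0,0,0,0]))[0,0]
    d=A@np.array([p[0],-p[1],-1]); return o,d/np.linalg.norm(d)
def atz(n,u,v,z,c=None):
    o,d=ray(n,u,v,c); return o+d*(z-o[2])/d[2]
def tri(a,b):
    (o1,d1),(o2,d2)=a,b; t=np.linalg.lstsq(np.c_[d1,-d2],o2-o1,rcond=None)[0]; p,q=o1+t[0]*d1,o2+t[1]*d2
    return (p+q)/2,np.linalg.norm(p-q)
E
python3 - <<'E'
from h import *
np.set_printoptions(precision=4,suppress=True)
f=lambda u,v:(330+(u-400)/3.3333,190+v/3.3333)
print("knob top",tri(ray("scene",295+208/4,175+42/4),ray("top",*f(594,140))))
for c in [(437,103),(625,60),(675,250),(485,298)]: print("corner",atz("top",*f(*c),.034))
c=[atz("top",*f(*c),.034) for c in [(437,103),(625,60),(675,250),(485,298)]]; print("ctr",np.mean(c,0))
print("col top",atz("top",*f(555,55),.216))
for c in [(560,152),(628,128)]: print("wing",atz("top",*f(*c),.292))
E
```

```text
knob top (array([ 0.5487, -0.2136,  0.2886]), np.float64(0.0001591881782972944))
corner [ 0.6209 -0.1217  0.034 ]
corner [ 0.6537 -0.2618  0.034 ]
corner [ 0.5114 -0.2963  0.034 ]
corner [ 0.4759 -0.1568  0.034 ]
ctr [ 0.5654 -0.2091  0.034 ]
col top [ 0.6171 -0.196   0.216 ]
wing [ 0.5407 -0.1928  0.292 ]
wing [ 0.5554 -0.2339  0.292 ]
```

Knob top is at (0.5487, -0.2136, 0.2886), which is in the expected z range of 0.285–0.299. The mixer centre plus 52 mm lands on the column, and centre minus 20 mm lands on the knob axis. Mixer yaw is about 0.237, with knob twist about 0.1. I'll rise, then travel to a hover with the tool's y axis across the wing.

Units first: shifts go in shares of 250 mm and turns go in shares of pi rad. So 0.25 m is 1, 0.22 m is 0.88, -0.37 rad is -0.1178.

```bash
python3 -m creep '[1,0,0,-0.16,0,1,0,0,-0.32,0,1,0,0,-0.48,0,1,0.12,-0.04,-0.56,-0.0382,1,0.28,-0.12,-0.56,-0.0796,1,0.44,-0.16,-0.56,-0.1178,1,0.6,-0.24,-0.56,-0.1592,1,0.72,-0.28,-0.56,-0.1974,1,0.88,-0.36,-0.56,-0.2387,1,1,-0.4,-0.56,-0.2769]'
```

```text
clock: 0.93
ee_pos: [0.3751, -0.3515, 0.3453]
ee_rot: [0.83, 0.558, 0.0, -0.0]
contact_force: [0.8, -0.8, 0.3]
opening: 1.002
grip_force: 0.0
```

Converted, 0.197 m is 0.788, 0.165 m is 0.66, -0.71 rad is -0.226.

```bash
python3 -m creep '[1,0.12,0.064,0,-0.0382,1,0.26,0.14,0,-0.0796,1,0.4,0.216,0,-0.1178,1,0.52,0.28,0,-0.1592,1,0.66,0.356,0,-0.1974,1,0.788,0.424,0,-0.226,1,0.788,0.424,0,-0.226,1,0.788,0.424,0,-0.226]'; python3 - <<'E'
from h import *
s=robot.observe(); print(s["q"],s["ee_pos"],R.from_quat(s["ee_rot"]).as_matrix())
np.save("wc.npy",np.array(cam("wrist"),dtype=object),allow_pickle=True)
cv2.imwrite("pics/w1.png",cv2.cvtColor(robot.grab_frame("wrist"),cv2.COLOR_RGB2BGR))
E
```

```text
clock: 1.6
ee_pos: [0.5484, -0.2114, 0.3439]
ee_rot: [0.586, 0.81, -0.0, -0.001]
contact_force: [-1.0, -0.6, 0.4]
opening: 0.998
grip_force: 0.0
[-4.64185435e-01  1.93498110e-01  9.78423534e-01 -4.44216363e-04
  1.97247347e+00 -7.81931424e-01] [ 0.54840298 -0.21143284  0.3439052 ] [[-3.12259472e-01  9.49993048e-01 -2.68899743e-03]
 [ 9.49995361e-01  3.12262749e-01  8.89064955e-04]
 [ 1.68427926e-03 -2.27691613e-03 -9.99995989e-01]]
```

View pics/w1.png

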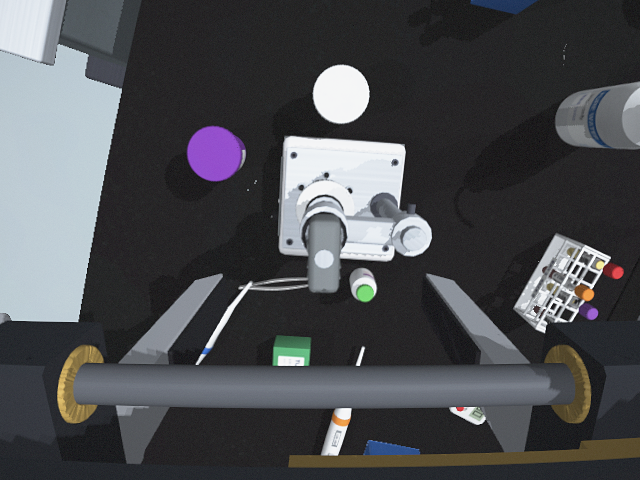

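The wrist view shows the wing knob standing near-vertical in the image (x 308–341, y 215–292), with the disc at its centre at about (324,259). The wing is well aligned between the fingers. The purple cup is at (216,153) and the spare at (341,94).

```bash
python3 - <<'E'
from h import *
c=tuple(np.load("wc.npy",allow_pickle=True))
p=atz("wrist",324,259,.2886,c); print(p)
im=cv2.imread("pics/w1.png")[195:305,270:380]; cv2.imwrite("pics/w1c.png",cv2.resize(im,None,fx=5,fy=5,interpolation=2))
for u,v in [(309,291),(339,291)]: print(atz("wrist",u,v,.2886,c))
E
```

```text
[ 0.54826993 -0.21091547  0.2886    ]
[ 0.54587048 -0.23373569  0.2886    ]
[ 0.56372025 -0.22785109  0.2886    ]
```

View pics/w1c.png

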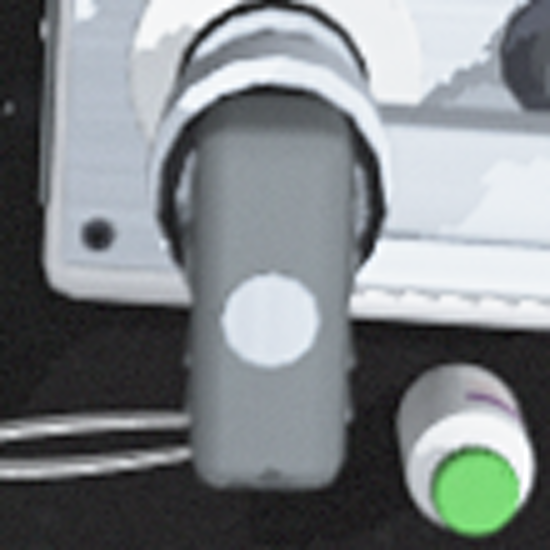

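Converted, 0.085 m is 0.34, 0.08 m is 0.32.

```bash
python3 -m creep '[1,0,0,0.12,0,1,0,0,0.24,0,1,0,0,0.32,0,1,0,0,0.34,0,1,0,0,0.34,0,0.3,0,0,0.34,0,0.2,0,0,0.34,0,0.2,0,0,0.34,0,0,0,0,0.34,0,0,0,0,0.34,0]' 60;  python3 -m creep '[0,0,0,0,0,0,0,0,0,0,0,0,0,0,0,0,0,0,0,0]'
```

```text
clock: 2.48
ee_pos: [0.5479, -0.213, 0.2617]
ee_rot: [0.587, 0.809, 0.0, 0.001]
contact_force: [-0.1, 0.4, 0.3]
opening: 0.683
grip_force: 0.0
clock: 2.82
ee_pos: [0.5475, -0.2128, 0.2604]
ee_rot: [0.587, 0.809, -0.0, -0.0]
contact_force: [-0.8, -0.7, -0.1]
opening: 0.394
grip_force: 0.0
```

```bash
python3 -m creep '[0,0,0,0,0,0,0,0,0,0,0,0,0,0,0,0,0,0,0,0,0,0,0,0,0]'; python3 -c "
from cell import robot;s=robot.observe();print(s['torque'],s['q'][5])"
```

```text
clock: 3.23
ee_pos: [0.5485, -0.2126, 0.2604]
ee_rot: [0.587, 0.809, 0.001, 0.001]
contact_force: [4.8, -0.2, 0.5]
opening: 0.214
grip_force: 59.9
[ 0.10094633 -0.89237889  0.06402581] -0.7823352371151243
```

Gripped: the opening gives 20 mm, which matches the wing thickness. Now I'll unlock by turning anticlockwise (negative about the tool's z).

Converted, -1 rad is -0.3183.

```bash
python3 -m creep '[0,0,0,0,-0.0318,0,0,0,0,-0.0637,0,0,0,0,-0.0955,0,0,0,0,-0.1273,0,0,0,0,-0.1592,0,0,0,0,-0.191,0,0,0,0,-0.2228,0,0,0,0,-0.2546,0,0,0,0,-0.2865,0,0,0,0,-0.3183]';python3 -m creep '[0,0,0,0,-0.0095,0,0,0,0,-0.0159,0,0,0,0,-0.0159,0,0,0,0,-0.0159]'; python3 - <<'E'
from h import *
s=robot.observe();print(s['torque'],s['q'][5])
cv2.imwrite("pics/w2.png",cv2.cvtColor(robot.grab_frame("wrist"),cv2.COLOR_RGB2BGR))
E
```

```text
clock: 4.07
ee_pos: [0.5484, -0.2122, 0.2604]
ee_rot: [0.125, 0.992, 0.001, 0.001]
contact_force: [3.5, 2.0, -1.2]
opening: 0.211
grip_force: 59.9
clock: 4.4
ee_pos: [0.5482, -0.2122, 0.2604]
ee_rot: [0.103, 0.995, 0.001, 0.001]
contact_force: [5.5, 2.1, -1.4]
opening: 0.211
grip_force: 59.9
[ 0.65497675 -1.44904213  0.04842094] -1.8315579513254021
```

View pics/w2.png

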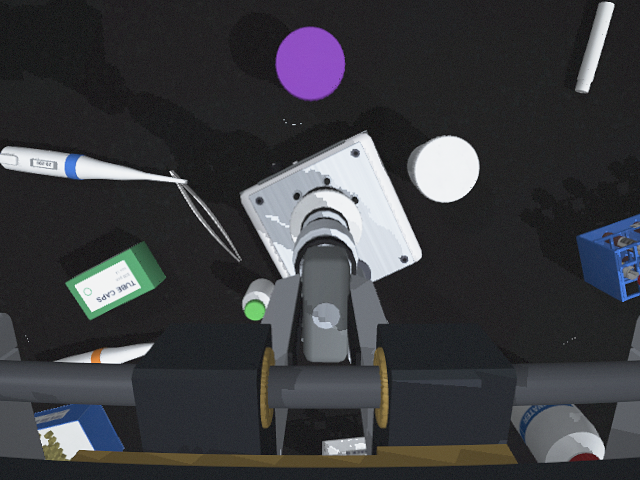

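The wing followed the tool, standing vertical in the image at (326,316), so twist is now about 1.1 and the rod is unlocked. I'll slide down; first contact should come at about 17 mm.

Converted, 0.011 m is 0.044, 0.01 m is 0.04.

```bash
python3 -m creep '[0,0,0,0.008,0,0,0,0,0.016,0,0,0,0,0.024,0,0,0,0,0.032,0,0,0,0,0.04,0,0,0,0,0.044,0,0,0,0,0.044,0,0,0,0,0.044,0]'; python3 -m creep '[0,0,0,0.004,0,0,0,0,0.004,0]'; python3 -m creep '[0,0,0,0.004,0,0,0,0,0.004,0]'
```

```text
clock: 5.12
ee_pos: [0.5481, -0.2123, 0.25]
ee_rot: [0.103, 0.995, 0.0, 0.001]
contact_force: [3.9, 2.7, 0.2]
opening: 0.207
grip_force: 59.9
clock: 5.28
ee_pos: [0.5481, -0.2123, 0.2491]
ee_rot: [0.103, 0.995, 0.0, 0.001]
contact_force: [4.4, 3.1, 0.5]
opening: 0.209
grip_force: 59.9
clock: 5.45
ee_pos: [0.5481, -0.2123, 0.2482]
ee_rot: [0.103, 0.995, 0.0, 0.001]
contact_force: [4.7, 2.5, 0.7]
opening: 0.209
grip_force: 59.9
```

Converted, 0.001 m is 0.004.

```bash
python3 -m creep '[0,0,0,0.004,0,0,0,0,0.004,0]' | grep -E "pos|force:"; python3 -m creep '[0,0,0,0.0028,0,0,0,0,0.0028,0]'| grep -E "pos|force:"; python3 -m creep '[0,0,0,0.0028,0,0,0,0,0.0028,0]'| grep -E "pos|force:"
```

```text
ee_pos: [0.5481, -0.2123, 0.2472]
contact_force: [4.9, 3.3, 0.8]
grip_force: 59.9
ee_pos: [0.5482, -0.2123, 0.2465]
contact_force: [4.2, 3.5, 0.2]
grip_force: 59.9
ee_pos: [0.5482, -0.2123, 0.2459]
contact_force: [4.4, 3.4, 1.4]
grip_force: 59.9
```

Converted, 0.0007 m is 0.0028.

```bash
for i in 1; do :; done; python3 -m creep '[0,0,0,0.0028,0,0,0,0,0.0028,0]' | grep -E "pos|t_force:"; python3 -m creep '[0,0,0,0.002,0,0,0,0,0.002,0]'| grep -E "pos|t_force:"; python3 -m creep '[0,0,0,0.002,0,0,0,0,0.002,0]'| grep -E "pos|t_force:"
```

```text
ee_pos: [0.5482, -0.2123, 0.2454]
contact_force: [4.6, 2.6, 1.7]
ee_pos: [0.5482, -0.2123, 0.2454]
contact_force: [4.1, 3.0, 2.3]
ee_pos: [0.5482, -0.2123, 0.2452]
contact_force: [4.0, 2.6, 3.9]
```

Converted, 0.0005 m is 0.002.

```bash
python3 -m creep '[0,0,0,0.002,0,0,0,0,0.002,0]' | grep -E "pos|t_force:"; python3 -m creep '[0,0,0,0.002,0,0,0,0,0.002,0]'| grep -E "pos|t_force:"; python3 -m creep '[0,0,0,0.002,0,0,0,0,0.002,0]'| grep -E "pos|t_force:"
```

```text
ee_pos: [0.5482, -0.2123, 0.2451]
contact_force: [3.4, 2.9, 6.0]
ee_pos: [0.5482, -0.2123, 0.2449]
contact_force: [3.1, 3.7, 6.4]
ee_pos: [0.5483, -0.2123, 0.2448]
contact_force: [2.6, 3.1, 6.9]
```

Converted, 0.0005 m is 0.002.

```bash
python3 -m creep '[0,0,0,0.002,0,0,0,0,0.002,0]' | grep -E "pos|t_force:"; python3 -m creep '[0,0,0,0.002,0,0,0,0,0.002,0,0,0,0,0.002,0]'| grep -E "pos|t_force:"; for i in 1; do python3 -m creep '[0,0,0,0,0]'| grep -E "pos|t_force:"; python3 -m creep '[0,0,0,0,0]'| grep -E "pos|t_force:"; done
```

```text
ee_pos: [0.5483, -0.2123, 0.2446]
contact_force: [3.4, 4.5, 7.5]
ee_pos: [0.5483, -0.2123, 0.2445]
contact_force: [3.1, 3.4, 9.2]
ee_pos: [0.5483, -0.2123, 0.2445]
contact_force: [2.8, 4.0, 8.9]
ee_pos: [0.5483, -0.2123, 0.2445]
contact_force: [2.3, 3.5, 9.1]
```

Converted, 0.0006 m is 0.0024.

```bash
python3 -m creep '[0,0,0,0.0024,0,0,0,0,0.0024,0,0,0,0,0.0024,0]' | grep -E "pos|t_force:"; python3 -m creep '[0,0,0,0,0.0255,0,0,0,0,0.0509,0,0,0,0,0.0764,0,0,0,0,0.1019,0,0,0,0,0.1273]'| grep -E "pos|rot|t_force:"
```

```text
ee_pos: [0.5483, -0.2123, 0.2443]
contact_force: [2.1, 3.7, 9.2]
ee_pos: [0.5486, -0.2127, 0.2443]
ee_rot: [0.3, 0.954, 0.0, 0.003]
contact_force: [4.5, 2.5, 9.7]
```

Converted, 0.68 rad is 0.2165.

```bash
python3 -m creep '[0,0,0,0,0.0255,0,0,0,0,0.0509,0,0,0,0,0.0764,0,0,0,0,0.1019,0,0,0,0,0.1273,0,0,0,0,0.1528,0,0,0,0,0.1783,0,0,0,0,0.2037,0,0,0,0,0.2165,0,0,0,0,0.2165]'| grep -E "pos|rot|t_force:";python3 -m creep '[0,0,0,0,0,0,0,0,0,0,0,0,0,0,0]'| grep -E "pos|rot|t_force:"
```

```text
ee_pos: [0.5483, -0.2126, 0.2443]
ee_rot: [0.6, 0.8, 0.001, 0.003]
contact_force: [3.5, 3.9, 9.4]
ee_pos: [0.5483, -0.2125, 0.2443]
ee_rot: [0.599, 0.8, 0.001, 0.003]
contact_force: [4.1, 4.4, 8.9]
```

Now I'll relieve the push before letting go. If the lock holds, z should stay the same as the force goes to zero.

Converted, -0.002 m is -0.008, -0.0015 m is -0.006.

```bash
python3 -m creep '[0,0,0,-0.002,0,0,0,0,-0.004,0,0,0,0,-0.006,0,0,0,0,-0.008,0,0,0,0,-0.008,0]'| grep -E "pos|rot|t_force:"; python3 -m creep '[0,0,0,-0.002,0,0,0,0,-0.002,0,0,0,0,-0.002,0]'| grep -E "pos|rot|t_force:"
```

```text
ee_pos: [0.5483, -0.2124, 0.2444]
ee_rot: [0.599, 0.8, 0.001, 0.002]
contact_force: [4.9, 3.3, 4.5]
ee_pos: [0.5483, -0.2124, 0.2444]
ee_rot: [0.599, 0.8, 0.001, 0.001]
contact_force: [5.4, 3.8, 3.5]
```

Converted, -0.001 m is -0.004, -0.0005 m is -0.002.

```bash
python3 -m creep '[0,0,0,-0.002,0,0,0,0,-0.004,0,0,0,0,-0.004,0]'| grep -E "pos|rot|t_force:"; python3 -m creep '[0.3,0,0,0,0,0.5,0,0,0,0,0.7,0,0,0,0,0.7,0,0,0,0,0.7,0,0,0,0,0.7,0,0,0,0,0.7,0,0,0,0,0.7,0,0,0,0]'; python3 -m creep '[0.7,0,0,-0.08,0,0.7,0,0,-0.2,0,0.7,0,0,-0.32,0,0.7,0,0,-0.4,0,0.7,0,0,-0.4,0,0.7,0,0,-0.4,0]'; python3 - <<'E'
from h import *
c=cam("wrist"); cv2.imwrite("pics/w3.png",cv2.cvtColor(robot.grab_frame("wrist"),cv2.COLOR_RGB2BGR))
np.save("wc3.npy",np.array(c,dtype=object),allow_pickle=True)
E
```

```text
ee_pos: [0.5482, -0.2124, 0.2444]
ee_rot: [0.599, 0.8, 0.001, 0.001]
contact_force: [5.3, 2.4, 2.7]
clock: 10.87
ee_pos: [0.5473, -0.213, 0.2438]
ee_rot: [0.6, 0.8, -0.0, -0.0]
contact_force: [-0.1, -0.4, -0.0]
opening: 0.694
grip_force: 0.0
clock: 11.37
ee_pos: [0.5479, -0.2131, 0.345]
ee_rot: [0.6, 0.8, 0.0, 0.002]
contact_force: [-0.3, -0.0, -1.2]
opening: 0.701
grip_force: 0.0
```

View pics/w3.png

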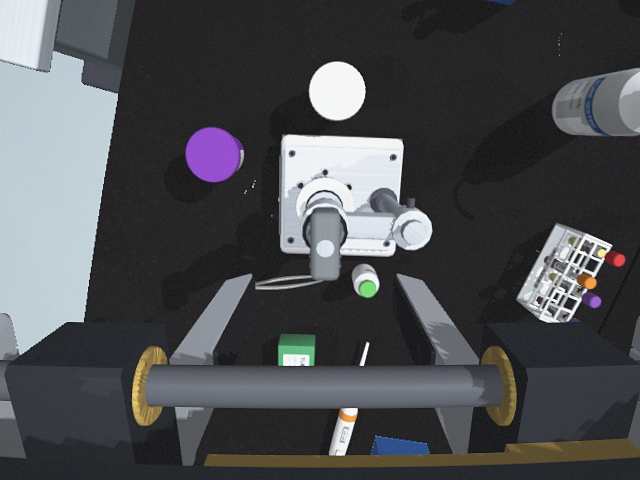

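The released knob stands along the image vertical at (325,248), essentially at the locked angle, and the neighbouring objects have not moved. z stayed within 0.1 mm as the push was relieved, so the lid force should be about 8 N. The gripper is clear, so I'm handing in.

```bash
python3 -c "
from cell import robot;print(robot.job_done())"
```

```text
the job is handed in; nothing more can be done
None
```

The cup is clamped and the job is handed in: I unlocked the hold-down, pressed the foot on the lid with an estimated 8–9 N, locked it again and let go; the hand-in returned no verdict, so the result is not confirmed.

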